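# Shut the parts case's sliding hatch and prove its catch with a tug

### The arm

A 6-joint arm with a two-finger parallel gripper is mounted at the origin on a cart in front of the work surface, level with it; the furniture and walls round the work are solid. World frame = base frame: x ahead of the robot, y to its left, z up, the work surface at z = 0. Lengths are in mm, angles in degrees, forces in N, time in s.
With the tool pointing down it reaches from about 350 to 850 mm from the base axis. Payload 8.1 kg.
Tool frame: the origin (TCP) lies on the centre line of the jaws, within the pads' length; the fingertips stand 19 mm ahead of it and the grasp point (between the pads) is the TCP; z points along the fingers, y is the line along which they close (so a half turn about z gives the same grasp; the last joint's range is limited). The gripper opens to 85 mm and grips with 20 to 120 N. Pads are 22 mm wide; open, the fingers measure 114 mm over their backs; the gripper's body (76 mm by 85 mm) begins 54 mm behind the grasp point. The pads swing forward as they close: fully open they stand 13 mm farther back than shut.
Start: joints at [-79.893, 7.471, 85.268, -0, 87.261, -4.893], TCP at [155.312, -579.555, 250.292] pointing down, gripper open.
Joint ranges: [-169.43, 169.43], [-51.17, 129.36], [1.28, 143.12], [-76.62, 256.62], [0, 156.53], [-152.29, 152.29]. Speed limits (degrees/s): [136.94, 136.94, 159.86, 180, 180, 180].

### API

Orientations are given as [roll, pitch, yaw] about the fixed x, y, z axes, in that order (R = Rz(yaw) Ry(pitch) Rx(roll)).
In Python, from bench import r gives the robot as it stands. The module is installed in compiled form; this text tells all that it offers.
- The arm moves only by the tool servo_tool, never from a script. Its arguments are lists of equal length, an entry for each row: "fingers": the finger opening in m, from 0 to 0.0854; "linear": the shift along the tool's x, y, z in m, a list of three; "rotation": the turn, a rotation vector about the tool's x, y, z in degrees, a list of three. A call has 1 to 10 rows; each row is the pose to reach, as a shift and turn from the pose commanded when the call began, along the tool's axes at that moment; what a row does not reach only later rows make up. A row lasts 1/10 s, in which the tool goes at most 50 mm and 8.59 degrees, less where a joint would pass 70% of its speed; a pose out of reach is approached as far as the arm can. A call with a gripper value outside its range is refused whole. The fingers move at their own pace and stop on an object; "force" is the grip in N (left out, the last holds). Time passes only in rows, so rows that repeat a pose let the fingers close. It gives the time, the measured TCP pose, the force, the opening and the grip force at its end, in the units of the state.
- r.sense(): the state, without advancing time (a new reading comes with each control period).
- r.snapshot(name): name is "scene" or "side" or "wrist"; returns a dict with "frame" (420x560x3 uint8, red, green, blue), "fx", "fy", "cx", "cy" (pixels), "k1" (the pictures are not rectified: a ray, as slopes to the right and down, at radius r is drawn at 1 + k1 r^2 times it, then the intrinsics apply), "camera_from_world" (4x4, takes a point from world to camera coordinates). Camera axes: x right, y up, looking along -z (the intrinsics and any distortion apply to the point x, -y, -z); pixel columns grow to the right and rows downward; lengths in mm; the calibration is good to about 2 mm. A picture is of the moment at which its call begins. There is no depth.
- r.hand_in(): hands the job in; it is judged then, once.
The state is a dict: "time": time; "joint_pos": joint angles; "qd": joint speeds; "joint_efforts": joint torques, N m; "tool_pos": TCP position; "tcp_rot": TCP orientation; "ft_force": force on the tool from outside, world axes, zero at the start; "wrist_torque": the same for the moment, N m; "finger_gap": finger opening in mm; "grip_force": force on a finger pad.
Only numpy, scipy, OpenCV 4.12 (cv2) and the standard library are available. Lean on these libraries where they do the work, as an engineer would, in place of code of your own. Each camera call takes 0.05 s, during which the arm holds its last target. There are 200 camera calls.

### The job

Slide the open hatch of the grey parts case along its track until it is fully shut and its hidden catch has snapped, then give it a steady, moderate tug back by its upright rib for a moment to check that the catch holds. If it gives, press it fully home again harder and repeat the tug. Leave the hatch shut and caught, and leave the two tape rolls and the torch beside the case where they are.

Things in the scene. Friction and masses are not known exactly. Their poses are not given: they have to be found in the camera images.
- case: Low grey steel parts case fixed to the bench, 200 (its x) by 350 (its y) by 89 mm high. Origin: centre of its underside. The aluminium hatch on top (hatch top 82 mm up) slides along the case's y and shuts towards +y (robot's left), its edge going under the fixed head cover (last 56 mm of that end), so the last 40 mm of travel look alike. Track lips (18 mm wide, 86 mm up) run along both long sides.
- rib_top (a point): Centre of the top of the hatch's black upright rib, 120 mm above the bench. The rib is 90 mm long (case's x), 14 mm thick (case's y) and stands 36 mm above the hatch; either 90 mm face can be pushed, or it can be pinched. With the hatch shut it lies 20 mm to +y of the case's origin; the head cover starts 92 mm further on. Free room above and on both sides of the rib.
- hatch (a joint): Slide of the hatch (m): 0 fully shut, up to 0.112 open (towards the case's -y); about 1 N of friction. From about 0.020 to 0.009 it must be pushed past a ball catch (7 to 11 N slowly, to 18 N faster, varying), then it runs free to 0. Not past it, it stays at 0.009 or more and slides open at a light tug. Caught, it has 2 to 4 mm of play, rests at 0 to 0.005, and pulls out only above 9 to 25 N.
- catch_mount (a joint): Hidden rubber mounting of the catch (m): 0 at rest and whenever the hatch is not caught. Tugging the caught hatch open-wards draws it out 1.4 mm per newton of pull (beyond the 1 N friction), to a stop at 0.007. A proper check draws it out more than 0.004, i.e. a tug of some 5 to 7 N held for a moment; the hatch then stands 6 to 11 mm open and springs back when let go.
- tape_black: Roll of black tape, 68 mm across and 19 mm high, lying on the bench behind the case; bystander. Origin at the centre of its underside.
- tape_blue: Roll of blue tape, 90 mm across and 48 mm high, on the bench left of the case; bystander. Origin at the centre of its underside.
- torch: Black pocket torch, 113 mm long and 34 mm thick, lying on the bench right of the case; bystander. Origin at the centre of its underside.

How it is judged:
By the outcome, as a careful person would: the job done as asked, in the order asked, and still so for the second after the job is handed in, with the robot touching nothing.
It also fails if it takes over 64 s, if anything falls off the work surface, if the arm or the gripper's body presses on something with over 40 N, if the wrist force passes 120 N, or if a joint passes its speed limit or range.

## Working session

There is one attempt and no reset: what is moved stays moved. The work goes in short steps, Python scripts to look and compute and a tool call to move; the robot and the scene stay as the last step left them, time stands still between calls to the robot, and variables do not carry over. Pictures are saved under pics/ and viewed, at most 10 in all, crops included, and the job is handed in when it is done.

Besides the shell and the picture viewer there is one more tool, called as name(argument=value, ...) on one line, values as JSON. servo_tool: Moves the arm, as the interface text tells. Its arguments: {"type":"object","properties":{"fingers":{"type":"array","items":{"type":"number"}},"linear":{"type":"array","items":{"type":"array","items":{"type":"number"}}},"rotation":{"type":"array","items":{"type":"array","items":{"type":"number"}}},"force":{"type":"number"}},"required":["fingers","linear","rotation"]}

```bash
mkdir -p pics
python3 - <<'E'
from bench import r
import cv2
s=r.sense(); print({k:s[k] for k in ('time','tool_pos','tcp_rot','ft_force','finger_gap')})
for n in ("scene","side"):
    d=r.snapshot(n); cv2.imwrite(f"pics/{n}0.png",d["frame"][:,:,::-1]); print(n,d["fx"],d["cx"],d["cy"],d["k1"],d["camera_from_world"])
E
```

```text
{'time': 0.0, 'tool_pos': array([ 155.21990806, -579.01974847,  249.23608259]), 'tcp_rot': array([-1.79892321e+02, -8.68410801e-03,  1.50017521e+01]), 'ft_force': array([-0.28728725, -0.29912181, -0.04654539]), 'finger_gap': 84.99013906056427}
scene 463.4505307341412 274.46421853858976 202.13048642876115 -0.13689632601147844 [[-5.30068701e-01 -8.47944691e-01  4.11997916e-03  3.18615222e+02]
 [ 5.38903719e-01 -3.33121211e-01  7.73700873e-01 -3.49857088e+02]
 [-6.54683095e-01  4.12334888e-01  6.33537675e-01 -7.04948216e+02]
 [ 0.00000000e+00  0.00000000e+00  0.00000000e+00  1.00000000e+00]]
side 457.8835487636211 273.2068572138193 212.4695647865181 -0.1540299339246001 [[-5.67367920e-02  9.98275133e-01  1.50895665e-02 -1.42831284e+01]
 [-7.28562511e-01 -5.17320521e-02  6.83023032e-01  2.98852482e+02]
 [ 6.82625522e-01  2.77588432e-02  7.30240948e-01 -1.53200733e+03]
 [ 0.00000000e+00  0.00000000e+00  0.00000000e+00  1.00000000e+00]]
```

View pics/scene0.png

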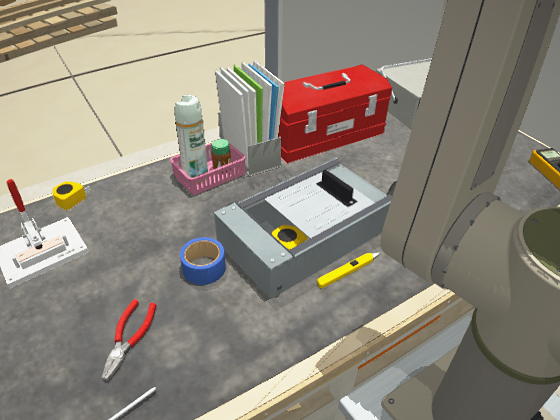

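View pics/side0.png

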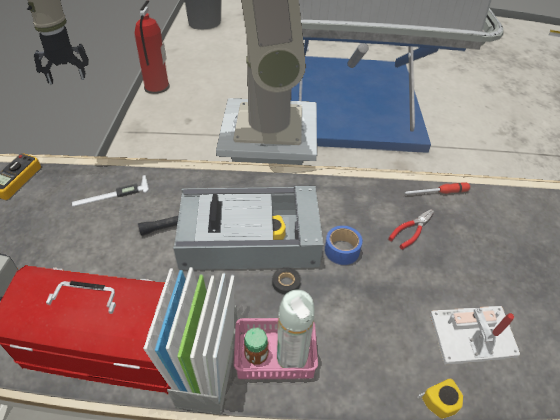

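The scene view shows the case at about (300,225), with the rib near (338,187). The side view has the case at columns 177–322, the rib near (215,215), the head cover on the right and the blue roll just beyond it. I'll enlarge both crops.

Run:
```python
import cv2
a=cv2.imread("pics/side0.png")[175:275,165:335]; cv2.imwrite("pics/c1.png",cv2.resize(a,(782,460),interpolation=cv2.INTER_CUBIC))
a=cv2.imread("pics/scene0.png")[155:300,205:405]; cv2.imwrite("pics/c2.png",cv2.resize(a,(800,580),interpolation=cv2.INTER_CUBIC))
```

```text
(no output)
```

View pics/c1.png

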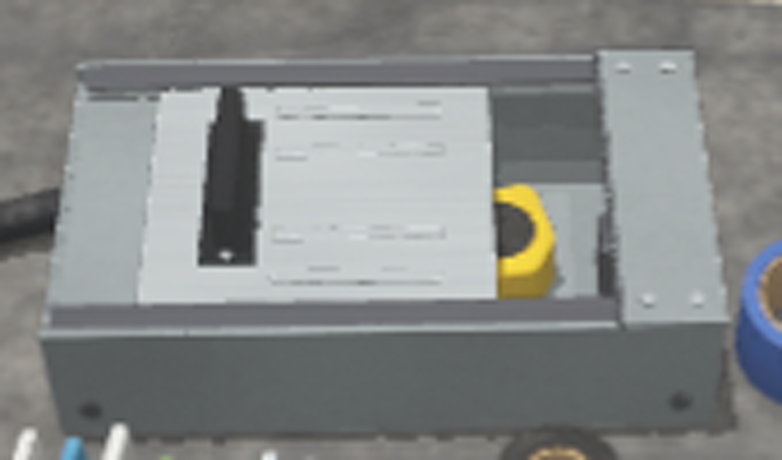

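View pics/c2.png

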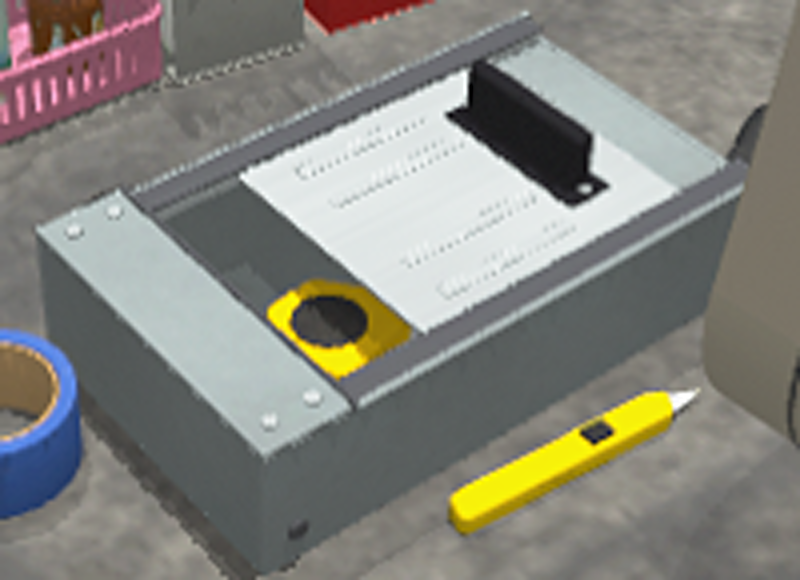

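Both crops show the hatch open, the rib near the case's -y end, and a tape measure lying inside the case. Next I'll fit the case pose and the slide to the pixel positions.

```bash
cat > h.py <<'E'
import numpy as np
from bench import r
from scipy.optimize import least_squares
def proj(d,P):
    p=np.c_[P,np.ones(len(P))]@np.array(d["camera_from_world"]).T
    u=p[:,0]/-p[:,2]; v=-p[:,1]/-p[:,2]; k=1+d["k1"]*(u*u+v*v)
    return np.c_[d["fx"]*u*k+d["cx"],d["fy"]*v*k+d["cy"]]
E
python3 - <<'E'
from h import *
S=r.snapshot("side");C=r.snapshot("scene")
cs=np.array([(597,52),(695,52),(728,322),(622,325)])/4.6+[165,175]
cc=np.array([(120,190),(38,230),(262,455),(353,405),(262,575)])/4+[205,155]
# corner order fit: side camera looks towards -x: top row = low x
Ls=np.array([(-100,119,89),(-100,175,89),(100,175,89),(100,119,89)])
Lc=np.array([(100,119,89),(100,175,89),(-100,175,89),(-100,119,89),(-100,175,0)])
rt=np.array([(475,66),(591,140)])/4+[205,155]
def W(L,q): 
    c,s=np.cos(q[2]),np.sin(q[2]); return np.c_[q[0]+c*L[:,0]-s*L[:,1],q[1]+s*L[:,0]+c*L[:,1],L[:,2]]
def f(q):
    R=np.array([(45,20-q[3],120),(-45,20-q[3],120)])
    return np.r_[(proj(S,W(Ls,q))-cs).ravel(),(proj(C,W(Lc,q))-cc).ravel(),(proj(C,W(R,q))-rt).ravel()]
o=least_squares(f,[500,0,0,100]); q=o.x
print(q[:2],np.degrees(q[2]),q[3]); print(o.fun.round(1))
print(W(np.array([(0,20-q[3],120),(0,20,120)]),q))
R=proj(S,W(np.array([(x,20-q[3]+y,120) for x in(-45,45) for y in(-7,7)]),q)); print((R-[165,175])*4.6)
E
```

```text
[498.88637758 -20.37683061] 4.63076859811074 100.48943629133647
[-0.6 -1.  -0.6 -1.1 -0.4 -0.5 -1.3 -0.9  0.5 -0.8 -1.5 -0.8 -0.9  0.5
  0.4 -0.2 -0.8  1.4 -0.  -1.6 -0.8 -0.1]
[[ 5.05384628e+02 -1.00603523e+02  1.20000000e+02]
 [ 4.97271694e+02 -4.42117275e-01  1.20000000e+02]]
[[220.30231391  78.49448698]
 [246.21102279  78.29278176]
 [208.61897531 201.96427716]
 [236.00736977 201.77019944]]
```

servo_tool(fingers=[0.085,0.085,0.085,0.085,0.085,0.085,0.085,0.085,0.085,0.085], linear=[[0.014,-0.011,0],[0.046,-0.037,0],[0.083,-0.067,0],[0.12,-0.097,0],[0.157,-0.126,0],[0.194,-0.156,0],[0.231,-0.186,0],[0.263,-0.212,0],[0.29,-0.234,0],[0.305,-0.246,0]], rotation=[[0,0,1],[0,0,2],[0,0,3],[0,0,4],[0,0,5],[0,0,6],[0,0,7],[0,0,8],[0,0,9],[0,0,10.4]])

```text
time: 1.2
tool_pos: [387.5, -260.6, 250.3]
tcp_rot: [-180.0, -0.0, 4.7]
ft_force: [-0.5, 0.6, 0.1]
finger_gap: 85.1
grip_force: 0.0
```

servo_tool(fingers=[0.085,0.085,0.085,0.085,0.085,0.085,0.085,0.085], linear=[[0.013,-0.015,0],[0.04,-0.046,0.006],[0.07,-0.08,0.016],[0.098,-0.112,0.025],[0.117,-0.134,0.033],[0.127,-0.146,0.038],[0.13,-0.15,0.04],[0.13,-0.15,0.04]], rotation=[[0,0,0],[0,0,0],[0,0,0],[0,0,0],[0,0,0],[0,0,0],[0,0,0],[0,0,0]])

```text
time: 2.0
tool_pos: [503.5, -103.2, 210.0]
tcp_rot: [-180.0, 0.1, 4.6]
ft_force: [-0.8, 0.7, 0.5]
finger_gap: 84.6
grip_force: 0.0
```

Run:
```python
from h import *
import cv2
s=r.sense();print(s["tool_pos"],s["tcp_rot"])
d=r.snapshot("wrist"); cv2.imwrite("pics/w1.png",d["frame"][:,:,::-1])
q=[498.9,-20.4,np.radians(4.63)];sl=100.5
c,s_=np.cos(q[2]),np.sin(q[2])
P=np.array([(q[0]+c*x-s_*y,q[1]+s_*x+c*y,120) for x in(-45,45) for y in(20-sl-7,20-sl+7)])
print(proj(d,P))
```

```text
[ 503.49132135 -103.16629567  209.95091164] [-1.79999713e+02  5.71653203e-02  4.63536065e+00]
[[285.07447895 272.98177973]
 [265.96981739 272.98018711]
 [285.95472098 148.9781617 ]
 [264.56267302 148.98656166]]
```

View pics/w1.png

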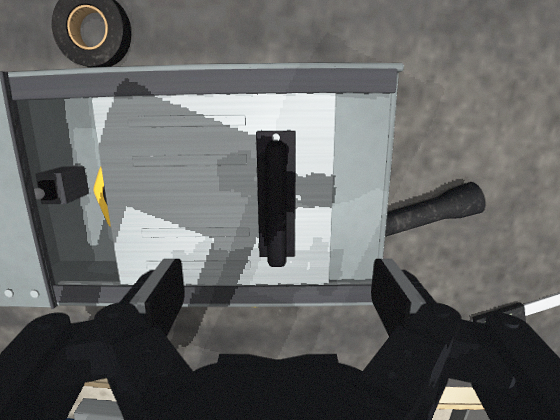

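The wrist view shows the rib top at columns 266–287, rows 137–268. It is centred between the fingers, parallel to the case, and about 5 mm farther in +x than the fit. I'll descend and pinch.

servo_tool(fingers=[0.085,0.085,0.085,0.085,0.085,0.085,0.085,0.085], linear=[[0.001,0,0.01],[0.003,0,0.03],[0.004,-0.001,0.053],[0.005,-0.001,0.073],[0.005,-0.001,0.088],[0.005,-0.001,0.097],[0.005,-0.001,0.1],[0.005,-0.001,0.1]], rotation=[[0,0,0],[0,0,0],[0,0,0],[0,0,0],[0,0,0],[0,0,0],[0,0,0],[0,0,0]])

```text
time: 2.85
tool_pos: [508.7, -101.9, 110.4]
tcp_rot: [180.0, -0.0, 4.6]
ft_force: [0.3, -0.6, 1.1]
finger_gap: 84.8
grip_force: 0.0
```

servo_tool(fingers=[0.01,0.01,0.01,0.01,0.01,0.01,0.01,0.01,0.01,0.01], linear=[[0,0,0],[0,0,0],[0,0,0],[0,0,0],[0,0,0],[0,0,0],[0,0,0],[0,0,0],[0,0,0],[0,0,0]], rotation=[[0,0,0],[0,0,0],[0,0,0],[0,0,0],[0,0,0],[0,0,0],[0,0,0],[0,0,0],[0,0,0],[0,0,0]], force=30)

```text
time: 3.85
tool_pos: [508.9, -101.7, 110.6]
tcp_rot: [180.0, -0.0, 4.6]
ft_force: [-1.6, 0.6, 4.9]
finger_gap: 13.4
grip_force: 32.8
```

servo_tool(fingers=[0.01,0.01,0.01,0.01,0.01,0.01,0.01,0.01,0.01,0.01], linear=[[0,-0.003,-0.001],[0,-0.01,-0.001],[0,-0.02,-0.001],[0,-0.03,-0.001],[0,-0.04,-0.001],[0,-0.05,-0.001],[0,-0.06,-0.001],[0,-0.067,-0.001],[0,-0.07,-0.001],[0,-0.07,-0.001]], rotation=[[0,0,0],[0,0,0],[0,0,0],[0,0,0],[0,0,0],[0,0,0],[0,0,0],[0,0,0],[0,0,0],[0,0,0]])

```text
time: 4.85
tool_pos: [502.5, -31.1, 110.7]
tcp_rot: [-180.0, 0.1, 4.6]
ft_force: [3.5, 1.1, -12.5]
finger_gap: 13.6
grip_force: 30.2
```

servo_tool(fingers=[0.01,0.01,0.01,0.01,0.01,0.01,0.01,0.01,0.01,0.01], linear=[[0,-0.001,0],[0,-0.002,0],[0,-0.003,0],[0,-0.004,0],[0,-0.005,0],[0,-0.006,0],[0,-0.007,0],[0,-0.008,0],[0,-0.009,0],[0,-0.01,0]], rotation=[[0,0,0],[0,0,0],[0,0,0],[0,0,0],[0,0,0],[0,0,0],[0,0,0],[0,0,0],[0,0,0],[0,0,0]])

```text
time: 5.85
tool_pos: [501.7, -21.8, 110.8]
tcp_rot: [-180.0, 0.1, 4.6]
ft_force: [0.5, -0.4, -20.7]
finger_gap: 13.5
grip_force: 29.5
```

servo_tool(fingers=[0.01,0.01,0.01,0.01,0.01], linear=[[0,-0.001,0],[0,-0.002,0],[0,-0.003,0],[0,-0.004,0],[0,-0.005,0]], rotation=[[0,0,0],[0,0,0],[0,0,0],[0,0,0],[0,0,0]])

```text
time: 6.35
tool_pos: [501.3, -17.4, 110.8]
tcp_rot: [180.0, 0.1, 4.6]
ft_force: [-1.3, -6.6, -22.5]
finger_gap: 13.3
grip_force: 29.4
```

servo_tool(fingers=[0.01,0.01,0.01,0.01,0.01], linear=[[0,-0.001,0],[0,-0.002,0],[0,-0.003,0],[0,-0.004,0],[0,-0.005,0]], rotation=[[0,0,0],[0,0,0],[0,0,0],[0,0,0],[0,0,0]])

```text
time: 6.85
tool_pos: [501.0, -14.0, 110.8]
tcp_rot: [179.8, 0.1, 4.6]
ft_force: [-2.3, -13.8, -24.0]
finger_gap: 13.4
grip_force: 29.9
```

servo_tool(fingers=[0.01,0.01,0.01,0.01,0.01], linear=[[0,0,0.0005],[0,-0.001,0.001],[0,-0.002,0.001],[0,-0.003,0.001],[0,-0.004,0.001]], rotation=[[0,0,0],[0,0,0],[0,0,0],[0,0,0],[0,0,0]])

```text
time: 7.35
tool_pos: [500.6, -9.1, 110.8]
tcp_rot: [179.9, 0.1, 4.6]
ft_force: [-7.4, -6.3, -13.1]
finger_gap: 13.4
grip_force: 30.9
```

servo_tool(fingers=[0.01,0.01,0.01,0.01], linear=[[0,-0.001,0],[0,-0.002,0],[0,-0.003,0],[0,-0.004,0]], rotation=[[0,0,0],[0,0,0],[0,0,0],[0,0,0]])

```text
time: 7.75
tool_pos: [500.2, -3.9, 110.7]
tcp_rot: [-180.0, 0.1, 4.6]
ft_force: [-7.7, -1.7, -13.6]
finger_gap: 13.6
grip_force: 30.9
```

servo_tool(fingers=[0.01,0.01,0.01,0.01], linear=[[0,-0.001,0],[0,-0.002,0],[0,-0.003,0],[0,-0.004,0]], rotation=[[0,0,0],[0,0,0],[0,0,0],[0,0,0]])

```text
time: 8.15
tool_pos: [499.9, -0.5, 110.8]
tcp_rot: [179.9, 0.1, 4.6]
ft_force: [-6.0, -8.2, -14.4]
finger_gap: 13.0
grip_force: 30.8
```

servo_tool(fingers=[0.01,0.01,0.01,0.01], linear=[[0,-0.0005,0.0005],[0,-0.001,0.0005],[0,-0.001,0.0005],[0,-0.001,0.0005]], rotation=[[0,0,0],[0,0,0],[0,0,0],[0,0,0]])

```text
time: 8.55
tool_pos: [499.9, -0.5, 110.7]
tcp_rot: [179.9, 0.1, 4.6]
ft_force: [-10.3, -10.4, -10.0]
finger_gap: 13.4
grip_force: 31.5
```

Hatch is past the catch and at its hard stop. I'll loosen the fingers so nothing binds, which also zeroes the side forces, then tug with the +y finger.

servo_tool(fingers=[0.024,0.024,0.024,0.024,0.024,0.024], linear=[[0,0.001,0],[0,0.001,-0.001],[0,0.001,-0.001],[0,0.001,-0.001],[0,0.001,-0.001],[0,0.001,-0.001]], rotation=[[0,0,0],[0,0,0],[0,0,0],[0,0,0],[0,0,0],[0,0,0]])

```text
time: 9.15
tool_pos: [500.7, 0.1, 111.0]
tcp_rot: [-180.0, -0.0, 4.6]
ft_force: [0.1, -0.4, -0.5]
finger_gap: 23.8
grip_force: 0.0
```

Run:
```python
from h import *
import cv2
for i in range(3):
    d=r.snapshot("side" if i<2 else "scene");s=r.sense();print(s["tool_pos"],s["ft_force"],s["finger_gap"],s["grip_force"])
cv2.imwrite("pics/w2.png",cv2.resize(d["frame"][140:300,200:410],(800,600),interpolation=2)[:,:,::-1])
```

```text
[5.00628898e+02 9.83869717e-02 1.10894000e+02] [-0.00482359 -0.03959826  0.82871557] 24.02721209175455 0.0
[5.00533393e+02 7.99988142e-02 1.10778116e+02] [-0.24826465 -0.16342476 -1.13152018] 23.85803806990304 0.0
[5.00467714e+02 7.15718861e-02 1.10713254e+02] [-0.08900388  0.24581861  0.99951406] 24.241194170833158 0.0
```

View pics/w2.png

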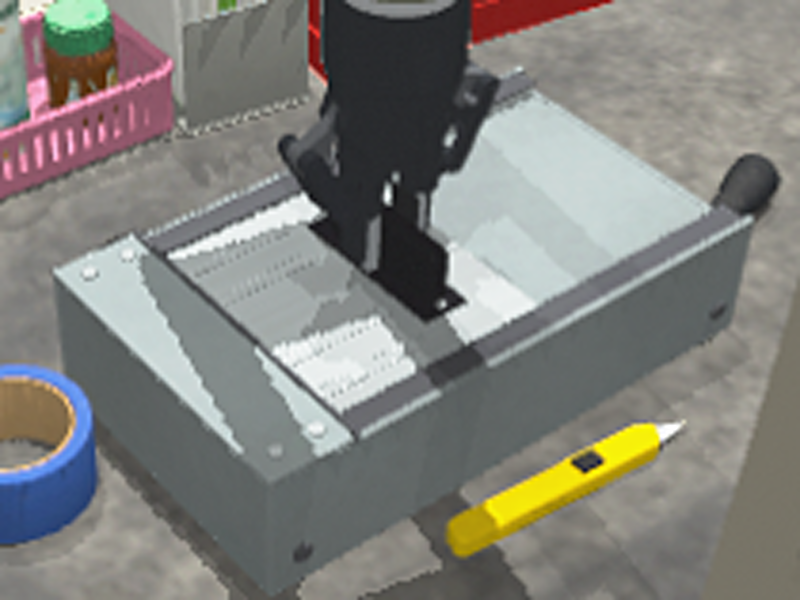

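The hatch is shut with its edge under the cover, and the fingers stand loosely around the rib near (390,230). Now the tug.

servo_tool(fingers=[0.024,0.024,0.024,0.024,0.024,0.024,0.024,0.024,0.024], linear=[[0,0.001,0],[0,0.002,0],[0,0.003,0],[0,0.004,0],[0,0.005,0],[0,0.006,0],[0,0.007,0],[0,0.008,0],[0,0.008,0]], rotation=[[0,0,0],[0,0,0],[0,0,0],[0,0,0],[0,0,0],[0,0,0],[0,0,0],[0,0,0],[0,0,0]])

```text
time: 10.2
tool_pos: [501.2, -8.0, 110.8]
tcp_rot: [-180.0, 0.0, 4.6]
ft_force: [0.0, 0.1, 0.3]
finger_gap: 24.3
grip_force: 0.2
```

servo_tool(fingers=[0.024,0.024,0.024], linear=[[0,0.001,0],[0,0.002,0],[0,0.002,0]], rotation=[[0,0,0],[0,0,0],[0,0,0]])

```text
time: 10.5
tool_pos: [501.3, -10.0, 110.8]
tcp_rot: [-180.0, -0.0, 4.6]
ft_force: [-0.2, 1.2, -0.0]
finger_gap: 24.0
grip_force: 0.8
```

servo_tool(fingers=[0.024,0.024,0.024], linear=[[0,0.001,0],[0,0.002,0],[0,0.002,0]], rotation=[[0,0,0],[0,0,0],[0,0,0]])

```text
time: 10.8
tool_pos: [501.5, -11.9, 110.8]
tcp_rot: [-180.0, -0.0, 4.6]
ft_force: [-0.1, 2.7, -0.3]
finger_gap: 24.0
grip_force: 1.4
```

servo_tool(fingers=[0.024,0.024,0.024,0.024], linear=[[0,0.001,0],[0,0.002,0],[0,0.003,0],[0,0.003,0]], rotation=[[0,0,0],[0,0,0],[0,0,0],[0,0,0]])

```text
time: 11.2
tool_pos: [501.8, -14.9, 110.8]
tcp_rot: [-180.0, -0.0, 4.6]
ft_force: [0.5, 4.3, -0.8]
finger_gap: 24.0
grip_force: 2.3
```

servo_tool(fingers=[0.024,0.024,0.024,0.024,0.024,0.024,0.024,0.024,0.024,0.024], linear=[[0,0.0005,0],[0,0.001,0],[0,0.001,0],[0,0.001,0],[0,0.001,0],[0,0.001,0],[0,0.001,0],[0,0.001,0],[0,0.001,0],[0,0.001,0]], rotation=[[0,0,0],[0,0,0],[0,0,0],[0,0,0],[0,0,0],[0,0,0],[0,0,0],[0,0,0],[0,0,0],[0,0,0]])

```text
time: 12.2
tool_pos: [501.9, -15.7, 110.8]
tcp_rot: [-180.0, -0.0, 4.6]
ft_force: [1.6, 5.1, -0.2]
finger_gap: 23.9
grip_force: 2.7
```

Caught: about 5.1 N held for around 1 s, with force rising 0.6–0.7 N/mm as the rubber mount should. I'll let it spring back, nudge the play closed, re-centre, open and lift.

servo_tool(fingers=[0.024,0.024,0.024,0.024,0.024,0.024,0.024,0.024,0.024,0.024], linear=[[0,-0.001,0],[0,-0.003,0],[0,-0.005,0],[0,-0.007,0],[0,-0.01,0],[0,-0.013,0],[0,-0.016,0],[0,-0.018,0],[0,-0.019,0],[0,-0.019,0]], rotation=[[0,0,0],[0,0,0],[0,0,0],[0,0,0],[0,0,0],[0,0,0],[0,0,0],[0,0,0],[0,0,0],[0,0,0]])

```text
time: 13.2
tool_pos: [500.2, 3.1, 110.8]
tcp_rot: [-180.0, 0.0, 4.6]
ft_force: [0.2, 0.1, -0.8]
finger_gap: 23.9
grip_force: 0.0
```

servo_tool(fingers=[0.024,0.024,0.024,0.024,0.045,0.06,0.06,0.06,0.06], linear=[[0,0.001,0],[0,0.0025,0],[0,0.0035,0],[0,0.0035,0],[0,0.0035,0],[0,0.0035,-0.005],[0,0.0035,-0.02],[0,0.0035,-0.045],[0,0.0035,-0.07]], rotation=[[0,0,0],[0,0,0],[0,0,0],[0,0,0],[0,0,0],[0,0,0],[0,0,0],[0,0,0],[0,0,0]])

```text
time: 14.1
tool_pos: [500.5, -0.4, 182.6]
tcp_rot: [-180.0, -0.0, 4.6]
ft_force: [-0.7, -0.5, -0.1]
finger_gap: 60.1
grip_force: 0.0
```

servo_tool(fingers=[0.06,0.06,0.06,0.06], linear=[[0,0,-0.02],[0,0,-0.03],[0,0,-0.03],[0,0,-0.03]], rotation=[[0,0,0],[0,0,0],[0,0,0],[0,0,0]])

```text
time: 14.5
tool_pos: [500.4, -0.4, 210.5]
tcp_rot: [-180.0, 0.0, 4.6]
ft_force: [0.2, 0.4, -0.5]
finger_gap: 59.7
grip_force: 0.0
```

Run:
```python
from h import *
import cv2
s=r.sense();print(s["tool_pos"],s["ft_force"])
d=r.snapshot("wrist"); cv2.imwrite("pics/w3.png",d["frame"][:,:,::-1])
q=[499.4,-20.4,np.radians(4.9)]
c,s_=np.cos(q[2]),np.sin(q[2])
print(proj(d,np.array([(q[0]+c*x-s_*y,q[1]+s_*x+c*y,120) for x in(-45,45) for y in(13,27)])))
```

```text
[ 5.00406827e+02 -4.24316843e-01  2.10493465e+02] [ 0.20073076  0.36281122 -0.45986949]
[[288.31766267 278.51220579]
 [269.36334523 278.60425765]
 [288.86000713 156.19810722]
 [267.64246751 156.31458356]]
```

View pics/w3.png

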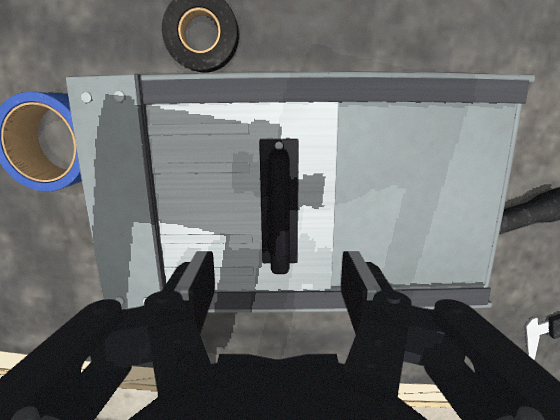

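The wrist view shows the rib at columns 269–290, within 2–3 mm of the shut position. That is inside the catch's play. The tape rolls and torch have not moved and the gripper is clear.

```bash
python3 -c "
from bench import r
print(r.hand_in())"
```

```text
the job is handed in; nothing more can be done
None
```

The hatch is shut and caught: the catch held a tug of about 5 N for about 1 s without giving, the tape rolls and torch were left alone, and the job is handed in.

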